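# Close up the counter display case

### The job

Close up the wooden display case for the night: push its upright inner flap right down flat over the tins first, then swing the hinged lid fully shut over it. Push gently, with the fingertips or the outside of the fingers on the outer faces of the two boards; do not pinch them or reach onto their inner sides, pick nothing up, and leave the tins and all the other things on the counter where they stand.

Things in the scene. Friction and masses are not known exactly. Their poses are not given: they have to be found in the camera images.
- case: Open plywood display case, fixed to the counter: 180 mm (its x) by 200 mm (its y) by 85 mm high, walls and floor 10 mm thick. Origin: centre of its underside, on the counter. The flap is hinged along its -y side, the lid along its +y rim; both hinge lines run along the case's x.
- flap (a joint): Angle of the flap (rad): 0 folded flat inside the case (its stop), 1.57 upright. A light wooden board, 148 mm along the hinge, 140 mm from hinge to free edge, 8 mm thick. It folds towards case +y, over the tins. A stiff hinge (0.16 N m, under 3 N at 100 mm from it) keeps it where it is left. A 3 mm lining covers its inner face, 15 mm in from the edges.
- flap_hinge (a point): Middle of the flap's hinge line: 82 mm to -y of the case centre, 66 mm above the counter, half-way through the flap's thickness. Turns with the flap: x along the hinge, y from hinge to free edge, z out of the outer face, the one that looks out of the case (case -y) when upright and up when flat (then 15 mm below the case rim).
- flap_edge (a point): Middle of the flap's free edge, on its outer face.
- lid (a joint): Angle of the lid (rad): 0 shut flat on the case rim (its stop), 1.57 vertical, more leaning back outwards. A plain plywood board, 180 mm along the hinge, 200 mm from hinge to free edge, 10 mm thick. It closes towards case -y. A stiff hinge (0.55 N m, under 7 N at 150 mm from it) keeps it where it is left. A 3 mm lining covers its inner face, 15 mm in from the edges.
- lid_hinge (a point): Middle of the lid's hinge line: 100 mm to +y of the case centre, 85 mm above the counter, on the lid's inner face. Turns with the lid: x along the hinge, -y from hinge to free edge, z out of the outer face (10 mm away), the one that looks away from the case (case +y) when open and up when shut.
- lid_edge (a point): Middle of the lid's free edge, on its outer face.
- tin0: Loose metal tin, 42 mm across and 40 mm high, standing in the case, clear below the folded flap. Origin: centre of its underside.
- tin1: Loose metal tin, 42 mm across and 40 mm high, standing in the case, clear below the folded flap. Origin: centre of its underside.
- tin2: Loose metal tin, 42 mm across and 40 mm high, standing in the case, clear below the folded flap. Origin: centre of its underside.
- dropper_a: Small amber dropper bottle, 28 mm across, 75 mm high, standing close to the near side of the case; loose bystander. Origin: centre of its underside.
- dropper_b: Small amber dropper bottle, 28 mm across, 75 mm high, standing close to the far side of the case; loose bystander. Origin: centre of its underside.
- canister: Black storage jar, 72 mm across, 105 mm high; loose bystander. Origin: centre of its underside.
- carton: Cardboard carton, 70 by 50 by 90 mm high; loose bystander. Origin: centre of its underside.
- stapler_block: Grey plastic block-shaped desk stapler, 45 by 100 by 35 mm high; loose bystander. Origin: centre of its underside.
- mug: White mug, 76 mm across, 85 mm high; loose bystander. Origin: centre of its underside.

How it is judged:
By the outcome, as a careful person would: the job done as asked, in the order asked, and still so for the second after the job is handed in, with the robot touching nothing.
It also fails if it takes over 67 s, if anything falls off the work surface, if the arm or the gripper's body presses on something with over 40 N, if the wrist force passes 120 N, or if a joint passes its speed limit or range.

### The arm

A 6-joint arm with a two-finger parallel gripper is mounted at the origin on the work surface. World frame = base frame: x ahead of the robot, y to its left, z up, the work surface at z = 0. Lengths are in mm, angles in rad, forces in N, time in s.
With the tool pointing down it reaches from about 325 to 850 mm from the base axis. Payload 15.5 kg.
Tool frame: the origin (TCP) lies midway between the tips of the shut fingers; the grasp point (between the pads) lies 19 mm behind it; z points along the fingers, x is the direction in which the jaws open and shut, and the axes are right-handed (so a half turn about z gives the same grasp; the last joint's range is limited). The gripper opens to 91 mm and grips with 3 to 60 N. Pads are 32 mm wide; open, the fingers measure 118 mm over their backs; the gripper's body (76 mm by 178 mm) begins 60 mm behind the grasp point.
Start: joints at [-1.21, 0.494, 1.345, -0, 1.302, -0.096], TCP at [275.114, -561.194, 213.915] pointing down, gripper open.
Joint ranges: [-2.91, 2.91], [-0.82, 2.16], [0.22, 2.67], [-1.22, 4.37], [0.12, 2.79], [-3.08, 3.08]. Speed limits (rad/s): [1.89, 1.89, 2.57, 3.01, 3.01, 3.01].

### API

Orientations are given as a unit quaternion [x, y, z, w].
In Python, from bench import robot gives the robot as it stands. Calls block until the motion is done:
- robot.goto(position, orientation): joint-space move of the TCP to a pose.
- robot.move_linear(position, rotation=None, vel=150, stop_force=None): straight line of the TCP; rotation=None keeps the orientation; vel is the mean speed in mm/s. With stop_force (N) it stops when the force on the tool has changed by that much, and returns True; else False.
- robot.set_joints(angles): joint-space move.
- robot.grip(opening, squeeze=None): opening from 0.0 (shut) to 1.0 (fully open); squeeze is the grip in N (None keeps the last); returns when the fingers have stopped.
- robot.sleep(seconds).
- robot.ik(position, orientation): joint angles nearest the present ones, or None.
- robot.camera(name): name is "side" or "top"; returns a dict with "img" (400x640x3 uint8, red, green, blue), "z_map" (400x640 float32, mm along the optical axis (not along the pixel's ray), 0 where there is no reading), "camera_matrix" (3x3 intrinsics, pixels), "distortion" ([k1, k2, p1, p2, k3] as OpenCV has them; the pictures are not rectified), "origin" and "orientation" of the camera in the world. Camera axes: x right, y down, z forward; pixel columns grow to the right and rows downward; lengths in mm; the calibration is good to about 2 mm. A picture is of the moment at which its call begins.
A pose or a line that the arm cannot do raises robot.Unreachable and nothing moves.
- robot.close_job(): hands the job in, once; it reports no verdict.
Readings, each from a call of its own:
- robot.get_time(): time.
- robot.get_joint_pos(): joint angles.
- robot.get_qvel(): joint speeds.
- robot.get_tau(): joint torques, N m.
- robot.get_tool_pos(): TCP position.
- robot.get_orientation(): TCP orientation.
- robot.get_wrist_force(): force on the tool from outside, world axes, zero at the start.
- robot.get_ft_torque(): the same for the moment, N m.
- robot.get_opening(): opening from 0.0 (shut) to 1.0 (fully open).
Only numpy, scipy, OpenCV 4.12 (cv2) and the standard library are available. Lean on these libraries where they do the work, as an engineer would, in place of code of your own. Each camera call takes 0.05 s, during which the arm holds its last target.

## Working session

There is one attempt and no reset: what is moved stays moved. The work goes in short steps, each a Python script; the robot and the scene stay as the last script left them, time stands still between calls to the robot, and variables do not carry over. Pictures are saved under pics/ and viewed, and the job is handed in when it is done.

```bash
ls; mkdir -p pics
python3 - <<'E'
from bench import robot
import cv2,numpy as np
for n in ("side","top"):
    c=robot.camera(n); cv2.imwrite(f"pics/{n}0.png",c["img"][:,:,::-1])
    np.savez(f"{n}0.npz",**c)
    print(n,c["camera_matrix"],c["distortion"],c["origin"],c["orientation"])
print(robot.get_time(),robot.get_orientation())
E
```

```text
pics
side [[382.6516958    0.         320.21992569]
 [  0.         382.6516958  199.91285635]
 [  0.           0.           1.        ]] [0.02851416 0.         0.         0.         0.        ] [360.04743313 806.4786287  703.45752465] [-0.09529385  0.88784246 -0.44766702  0.04742454]
top [[396.0762197    0.         315.00653478]
 [  0.         396.0762197  206.76184045]
 [  0.           0.           1.        ]] [0.02231738 0.         0.         0.         0.        ] [ 357.1055031   -13.85448173 1111.8469638 ] [-0.69525457  0.7146731  -0.05257536  0.05567116]
0.1 [ 8.48590148e-01 -5.29050528e-01 -4.35802842e-04 -3.30799209e-04]
```

View pics/side0.png

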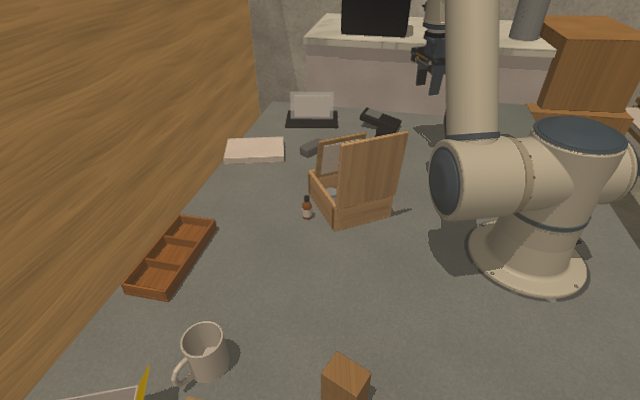

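View pics/top0.png

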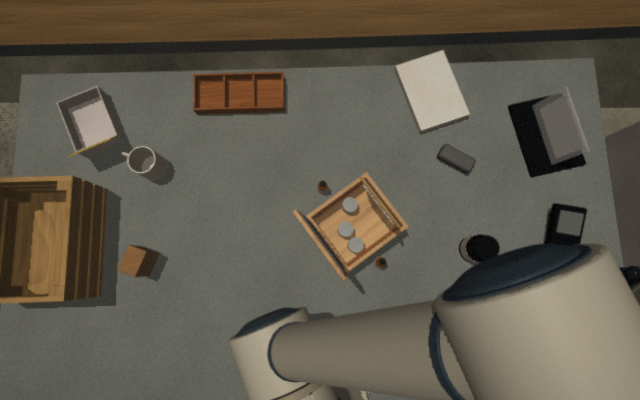

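```bash
cat > h.py <<'E'
import numpy as np,cv2
from scipy.spatial.transform import Rotation as R
def cloud(c):
    z=np.asarray(c["z_map"]);h,w=z.shape
    u,v=np.meshgrid(np.arange(w),np.arange(h))
    p=cv2.undistortPoints(np.stack([u,v],-1).reshape(-1,1,2).astype(np.float64),c["camera_matrix"],c["distortion"]).reshape(h,w,2)
    P=np.dstack([p[...,0]*z,p[...,1]*z,z])
    W=P@R.from_quat(c["orientation"]).as_matrix().T+c["origin"]
    W[z<=0]=np.nan
    return W
def proj(c,X):
    Rm=R.from_quat(c["orientation"]).as_matrix()
    p=(np.atleast_2d(X)-c["origin"])@Rm
    return cv2.projectPoints(p,np.zeros(3),np.zeros(3),np.asarray(c["camera_matrix"]),np.asarray(c["distortion"]))[0][:,0]
E
python3 - <<'E'
from h import *
for n,b in (("side",(270,100,420,240)),("top",(280,140,520,300))):
    c=np.load(n+"0.npz");x0,y0,x1,y1=b
    im=c["img"][y0:y1,x0:x1,::-1]; s=min(800//(x1-x0),600//(y1-y0))
    cv2.imwrite(f"pics/{n}0c.png",cv2.resize(im,None,fx=s,fy=s,interpolation=cv2.INTER_CUBIC));print(n,s)
c=np.load("top0.npz");W=cloud(c)
for p in [(366,177),(405,227),(345,276),(298,212),(352,225),(323,184),(381,260),(351,204),(345,230),(356,244),(480,248),(456,158),(385,205),(322,242),(400,150),(250,200)]:
    print(p,np.round(W[p[1],p[0]],0))
E
```

```text
side 4
top 3
(366, 177) [ 592. -149.   86.]
(405, 227) [ 456. -244.   82.]
(345, 276) [339. -70. 282.]
(298, 212) [475.  24. 284.]
(352, 225) [ 469. -110.   47.]
(323, 184) [578. -34.  77.]
(381, 260) [ 373. -178.   79.]
(351, 204) [ 526. -109.   48.]
(345, 230) [456. -90.  52.]
(356, 244) [ 418. -118.   47.]
(480, 248) [ 396. -422.  108.]
(456, 158) [ 650. -408.   36.]
(385, 205) [ 519. -200.   59.]
(322, 242) [411. -25. 272.]
(400, 150) [ 687. -261.    3.]
(250, 200) [553. 173.   1.]
```

View pics/side0c.png

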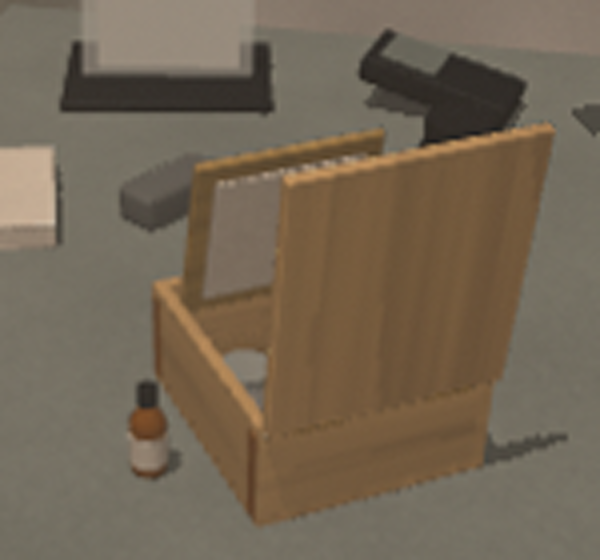

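View pics/top0c.png

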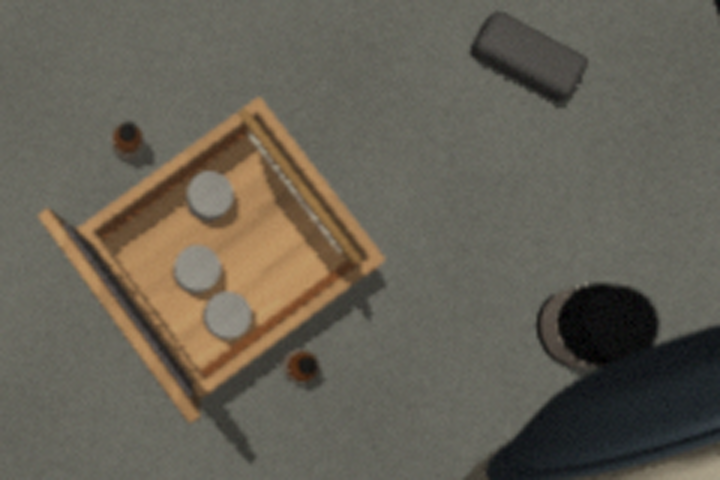

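```bash
cat > fit.py <<'E'
from h import *
from scipy.optimize import least_squares
def sdbox(P,c,h):
    q=np.abs(P-c)-h
    return np.linalg.norm(np.maximum(q,0),axis=1)+np.minimum(q.max(1),0)
def sd(p,P):
    cx,cy,yaw,fl,li=p[:5]; dz=p[5] if len(p)>5 else 0
    Q=P-[cx,cy,dz]; c,s=np.cos(yaw),np.sin(yaw)
    Q=np.c_[Q[:,0]*c+Q[:,1]*s,-Q[:,0]*s+Q[:,1]*c,Q[:,2]]
    d=[sdbox(Q,[0,0,5],[90,100,5])]
    for sx in(-1,1): d.append(sdbox(Q,[sx*85,0,42.5],[5,100,42.5])); d.append(sdbox(Q,[0,sx*95,42.5],[90,5,42.5]))
    # flap
    T=Q-[0,-82,66]; c,s=np.cos(fl),np.sin(fl)
    F=np.c_[T[:,0],T[:,1]*c+T[:,2]*s,-T[:,1]*s+T[:,2]*c]
    d.append(sdbox(F,[0,70,0],[74,70,4])); d.append(sdbox(F,[0,70,-5.5],[59,55,1.5]))
    T=Q-[0,100,85]; c,s=np.cos(li),np.sin(li)
    # lid: -y dir rotates up as angle grows
    L=np.c_[T[:,0],T[:,1]*c-T[:,2]*s,T[:,1]*s+T[:,2]*c]
    L=np.c_[T[:,0], T[:,1]*c-T[:,2]*s, T[:,1]*s+T[:,2]*c]
    d.append(sdbox(L,[0,-100,5],[90,100,5])); d.append(sdbox(L,[0,-100,-1.5],[75,85,1.5]))
    return np.min(np.abs(d),0) if False else np.min(d,0)
def sel(c,ctr,zmin=15,r=210):
    W=cloud(c).reshape(-1,3); W=W[~np.isnan(W[:,0])]
    return W[(np.hypot(W[:,0]-ctr[0],W[:,1]-ctr[1])<r)&(W[:,2]>zmin)&(W[:,2]<320)]
def fit(Ps,p0,free=6):
    P=np.vstack(Ps)
    p0=np.array(list(p0)[:6])
    r=least_squares(lambda p:sd(p,P),p0,loss='soft_l1',f_scale=2.5,x_scale=[5,5,.05,.05,.05,3])
    e=sd(r.x,P); return r.x,np.median(np.abs(e)),(np.abs(e)<6).mean(),len(P)
E
python3 - <<'E'
from fit import *
t=np.load("top0.npz");s=np.load("side0.npz")
p0=[473,-112,.61,1.45,1.6,0]
A=sel(t,p0[:2]);B=sel(s,p0[:2])
for q in ([A],[B],[A,B]): print([np.round(v,3) for v in fit(q,p0)])
E
```

```text
[array([ 475.758, -118.924,    0.605,    1.282,    1.681,   40.241]), np.float64(2.014), np.float64(0.89), np.int64(3473)]
[array([ 469.296, -111.595,    0.599,    1.442,    1.596,    0.712]), np.float64(1.531), np.float64(0.962), np.int64(7193)]
[array([ 471.164, -113.027,    0.608,    1.373,    1.615,   34.996]), np.float64(2.283), np.float64(0.866), np.int64(10666)]
```

Run:
```python
from fit import *
t=np.load("top0.npz");s=np.load("side0.npz")
p0=[473,-112,.61,1.45,1.6,0]
A=sel(t,p0[:2],60);B=sel(s,p0[:2],15)
for P in (A,B,np.vstack([A,B])):
    f=lambda p:sd(np.r_[p,0],P)
    r=least_squares(f,p0[:5],loss='soft_l1',f_scale=2.5,x_scale=[5,5,.05,.05,.05]); e=f(r.x)
    print(np.round(r.x,3),np.median(np.abs(e)),(abs(e)<6).mean(),len(P))
# bystanders
W=cloud(t)
c,s_=np.cos(r.x[2]),np.sin(r.x[2])
for n,(u,v) in dict(da=(323,184),db=(381,260),can=(482,248),stap=(456,158),t0=(351,204),t1=(345,230),t2=(356,244)).items():
    q=np.nanmedian(W[v-1:v+2,u-1:u+2].reshape(-1,3),0); d=q[:2]-r.x[:2]
    print(n,np.round(q),"case",np.round([d[0]*c+d[1]*s_,-d[0]*s_+d[1]*c]))
# overlay
for n,cam in(("top",t),("side",s)):
    im=cam["img"][:,:,::-1].copy()
    cx,cy,yaw,fl,li=r.x; 
    def w(X): X=np.array(X,float); return np.c_[cx+X[:,0]*c-X[:,1]*s_,cy+X[:,0]*s_+X[:,1]*c,X[:,2]]
    rim=w([[90,100,85],[-90,100,85],[-90,-100,85],[90,-100,85]])
    f0=lambda a,b:[a,-82+b*np.cos(fl)-4*np.sin(fl),66+b*np.sin(fl)+4*np.cos(fl)]
    l0=lambda a,b:[a,100-b*np.cos(li)+10*np.sin(li),85+b*np.sin(li)+10*np.cos(li)]
    F=w([f0(-74,0),f0(74,0),f0(74,140),f0(-74,140)]);L=w([l0(-90,0),l0(90,0),l0(90,200),l0(-90,200)])
    im=cv2.resize(im,None,fx=4,fy=4)
    for X,col in((rim,(0,0,255)),(F,(0,255,0)),(L,(255,0,0))): cv2.polylines(im,[np.round(proj(cam,X)*4).astype(int)],True,col,1)
    x0,y0=(280,140) if n=="top" else (280,110)
    cv2.imwrite(f"pics/ov_{n}.png",im[y0*4:y0*4+600,x0*4:x0*4+600])
```

```text
[ 475.998 -119.17     0.606    1.358    1.655] 0.8518721683320507 0.9601787891101179 2461
[ 469.283 -111.618    0.599    1.443    1.596] 1.5244584542372674 0.9616293618796051 7193
[ 470.088 -112.343    0.601    1.434    1.601] 1.5658330684114148 0.9399212761549617 9654
da [578. -34.  75.] case [133.   3.]
db [ 373. -178.   75.] case [-117.    0.]
can [ 396. -428.  106.] case [-240. -219.]
stap [ 651. -408.   34.] case [ -18. -346.]
t0 [ 526. -109.   51.] case [ 48. -29.]
t1 [456. -90.  52.] case [ 1. 27.]
t2 [ 417. -118.   50.] case [-47.  25.]
```

View pics/ov_top.png

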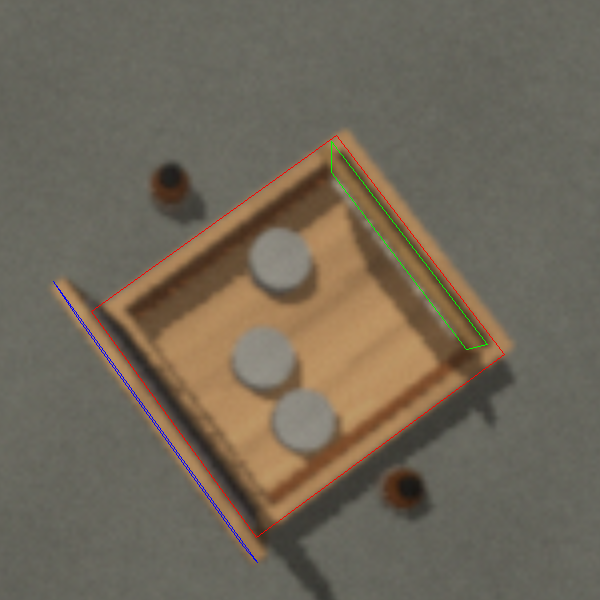

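View pics/ov_side.png

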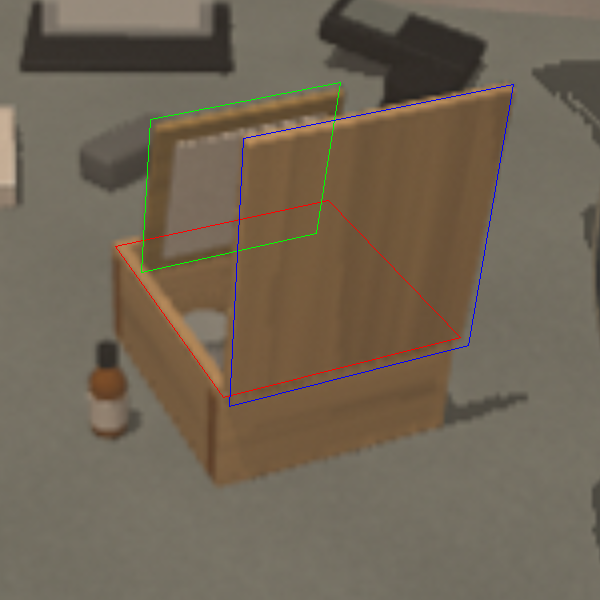

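```bash
cat > ov.py <<'E'
from h import *
def pts(p):
    cx,cy,yaw,fl,li=p; c,s_=np.cos(yaw),np.sin(yaw)
    def w(X): X=np.array(X,float); return np.c_[cx+X[:,0]*c-X[:,1]*s_,cy+X[:,0]*s_+X[:,1]*c,X[:,2]]
    rim=w([[90,100,85],[-90,100,85],[-90,-100,85],[90,-100,85]])
    base=w([[90,100,0],[-90,100,0],[-90,-100,0],[90,-100,0]])
    f0=lambda a,b,h=4:[a,-82+b*np.cos(fl)-h*np.sin(fl),66+b*np.sin(fl)+h*np.cos(fl)]
    l0=lambda a,b,h=10:[a,100-b*np.cos(li)+h*np.sin(li),85+b*np.sin(li)+h*np.cos(li)]
    F=w([f0(-74,0),f0(74,0),f0(74,140),f0(-74,140)]);Fi=w([f0(-74,0,-4),f0(74,0,-4),f0(74,140,-4),f0(-74,140,-4)])
    L=w([l0(-90,0),l0(90,0),l0(90,200),l0(-90,200)]);Li=w([l0(-90,0,0),l0(90,0,0),l0(90,200,0),l0(-90,200,0)])
    return dict(rim=rim,base=base,F=F,Fi=Fi,L=L,Li=Li)
C=dict(rim=(0,0,255),base=(0,0,160),F=(0,255,0),Fi=(0,160,0),L=(255,0,0),Li=(255,160,0))
def draw(cam,p,x0,y0,name,k=4,sz=150):
    im=cv2.resize(cam["img"][y0:y0+sz,x0:x0+sz,::-1],None,fx=k,fy=k)
    for n,X in pts(p).items():
        q=(proj(cam,X)-[x0,y0]+.5)*k-.5
        cv2.polylines(im,[np.round(q).astype(int)],True,C[n],1)
    cv2.imwrite(name,im)
E
python3 - <<'E'
from fit import *; from ov import *
t=np.load("top0.npz");s=np.load("side0.npz")
p=[475.998,-119.17,.606,1.358,1.655]
draw(t,p,280,140,"pics/ov2_top.png");draw(s,p,280,110,"pics/ov2_side.png")
for c in(t,s):
    W=cloud(c).reshape(-1,3);d=np.hypot(W[:,0]-475,W[:,1]+115);m=(d>220)&(d<350)&(abs(W[:,2])<25)
    A=np.c_[W[m,:2]-[475,-115],np.ones(m.sum())];print(np.linalg.lstsq(A,W[m,2],rcond=None)[0],m.sum())
E
```

```text
[-5.06899354e-04 -5.72850316e-04  8.96272204e-01] 22237
[ 0.00315268 -0.00437609  0.95428184] 14792
```

View pics/ov2_top.png

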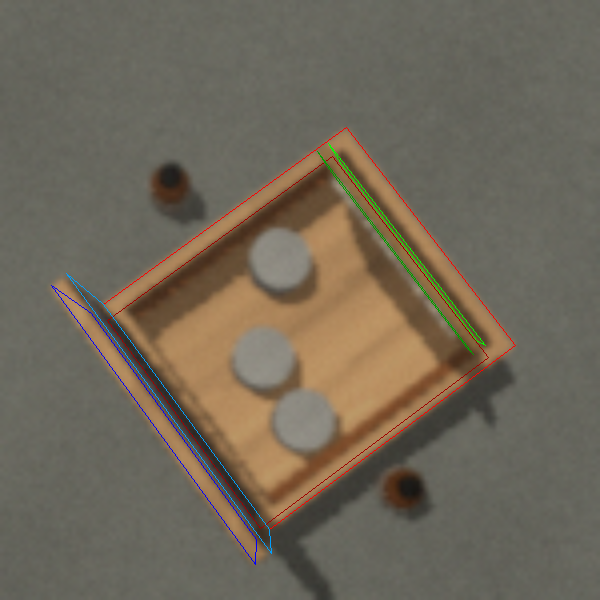

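View pics/ov2_side.png

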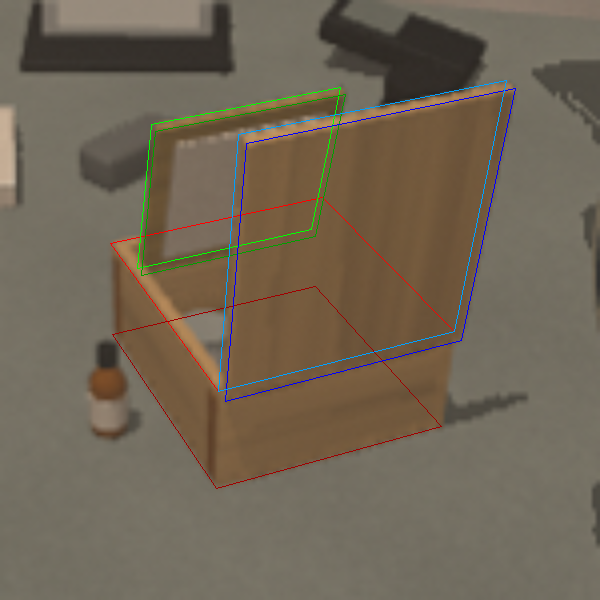

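Run:
```python
from bench import robot
import numpy as np
from scipy.spatial.transform import Rotation as R
from scipy.optimize import least_squares
qs=[];ps=[]
D=R.from_quat([.8486,-.5290,0,0])
for r in (350,450,550,650,750):
  for z in (80,200,300):
    for a in (-1.2,0.):
      for tilt in (-.4,0,.4):
        yawR=R.from_euler('z',a)
        Rm=yawR*R.from_euler('y',np.pi+tilt)
        p=yawR.apply([r,0,z])
        q=robot.ik(list(p),list(Rm.as_quat()))
        if q is not None: qs.append(q);ps.append((r,z,tilt,a))
qs=np.array(qs);ps=np.array(ps);print(len(qs))
print(np.round(np.c_[ps,qs][:8],3))
tz=np.c_[np.sin(np.pi+ps[:,2]),np.cos(np.pi+ps[:,2])]
def f(x):
    a0,h,L2,L3,o,d=x;q2,q23=qs[:,1],qs[:,1]+qs[:,2]
    r=a0+L2*np.sin(q2)+L3*np.sin(q23)+o*np.cos(q23)+d*tz[:,0]
    z=h+L2*np.cos(q2)+L3*np.cos(q23)-o*np.sin(q23)+d*tz[:,1]
    return np.r_[r-ps[:,0],z-ps[:,1]]
k=abs(qs[:,3])<.02
r=least_squares(f,[0,300,400,400,0,250]);print(np.round(r.x,1),np.abs(r.fun).max())
print(robot.get_wrist_force())
```

```text
88
[[ 3.500e+02  8.000e+01 -4.000e-01 -1.200e+00 -1.484e+00  4.020e-01
   2.515e+00  2.541e+00  1.940e-01  3.290e-01]
 [ 3.500e+02  8.000e+01  0.000e+00 -1.200e+00 -1.371e+00  3.690e-01
   2.147e+00 -0.000e+00  6.260e-01  2.970e+00]
 [ 3.500e+02  8.000e+01  4.000e-01 -1.200e+00 -1.323e+00  5.450e-01
   1.850e+00 -5.200e-02  1.144e+00  3.050e+00]
 [ 3.500e+02  8.000e+01 -4.000e-01  0.000e+00 -2.840e-01  4.020e-01
   2.515e+00  2.541e+00  1.940e-01  3.290e-01]
 [ 3.500e+02  8.000e+01  0.000e+00  0.000e+00 -1.710e-01  3.690e-01
   2.147e+00 -0.000e+00  6.260e-01  2.970e+00]
 [ 3.500e+02  8.000e+01  4.000e-01  0.000e+00 -1.230e-01  5.450e-01
   1.850e+00 -5.200e-02  1.144e+00  3.050e+00]
 [ 3.500e+02  2.000e+02 -4.000e-01 -1.200e+00 -1.484e+00 -4.800e-02
   2.275e+00  2.140e-01  5.390e-01  2.694e+00]
 [ 3.500e+02  2.000e+02  0.000e+00 -1.200e+00 -1.371e+00  1.230e-01
   1.979e+00 -0.000e+00  1.040e+00  2.970e+00]]
[  6.2 258.6 593.1 382.8 116.6 353.2] 2.57640161274378
[ 0.54918848 -0.43221727  0.19252184]
```

```bash
cat > kin.py <<'E'
import numpy as np
from scipy.spatial.transform import Rotation as R
from scipy.optimize import least_squares
W0=np.array([[0,0,1],[0,1,0],[0,1,0],[0,0,1],[0,1,0],[0,0,1.]])
def unpack(x):
    x=np.asarray(x); w=x[:18].reshape(6,3); w=w/np.linalg.norm(w,axis=1,keepdims=True)
    P=x[18:36].reshape(6,3)*100; return w,P,x[36:39]*100,R.from_rotvec(x[39:42])
def fk(x,q,upto=6):
    w,P,tp,tr=unpack(x); q=np.atleast_2d(q)
    p=np.tile(tp,(len(q),1));r=R.from_quat(np.tile(tr.as_quat(),(len(q),1)))
    for i in range(5,-1,-1):
        ri=R.from_rotvec(q[:,i:i+1]*w[i]); p=ri.apply(p-P[i])+P[i]; r=ri*r
    return p,r
def pts_on(x,q,X,k):
    """move home points X rigid to link k (moved by joints 0..k-1)"""
    w,P,_,_=unpack(x); X=np.array(X,float)
    for i in range(k-1,-1,-1): X=R.from_rotvec(q[i]*w[i]).apply(X-P[i])+P[i]
    return X
E
python3 - <<'E'
from bench import robot
from kin import *
rng=np.random.default_rng(0)
Q=[];p=[];rr=[]
while len(Q)<150:
    a=rng.uniform(-1.3,1.3);rad=rng.uniform(380,750);z=rng.uniform(60,400)
    Rm=R.from_euler('z',rng.uniform(-1.5,1.5))*R.from_euler('xyz',[rng.uniform(-.6,.6),np.pi+rng.uniform(-.6,.6),0])
    P=[rad*np.cos(a),rad*np.sin(a),z]
    q=robot.ik(P,list(Rm.as_quat()))
    if q is not None: Q.append(q);p.append(P);rr.append(Rm.as_quat())
Q=np.array(Q);p=np.array(p);rr=R.from_quat(rr)
P0=np.array([[0,0,0],[0,0,2.6],[0,0,8.5],[0,-.6,8.5],[0,0,12.4],[0.7,0,12.4]])
x0=np.r_[W0.ravel(),P0.ravel(),[.7,-.6,15],[0,0,.0]]
def f(x):
    a,b=fk(x,Q); return np.r_[((a-p)/100).ravel(),(rr.inv()*b).as_rotvec().ravel()]
best=None
for k in range(4):
    for t in (0,1.57,3.0,-1.57):
        x=x0.copy();x[41]=t; x+=rng.normal(0,.02*k,42)
        r=least_squares(f,x,max_nfev=300)
        if best is None or r.cost<best.cost: best=r
    print(best.cost,np.abs(best.fun).max())
    if best.cost<1e-4:break
w,P,tp,tr=unpack(best.x);print(np.round(w,3));print(np.round(P,1));print(np.round(tp,1),np.round(tr.as_matrix(),3))
np.save("kin.npy",best.x)
q=robot.get_joint_pos();print(fk(best.x,q)[0],robot.get_tool_pos())
E
```

```text
1.5799735707131541e-27 6.8212102632969615e-15
[[-0.  0.  1.]
 [-0.  1. -0.]
 [ 0.  1. -0.]
 [ 0.  0.  1.]
 [ 0.  1. -0.]
 [-0.  0.  1.]]
[[   0.    -0.  -578.7]
 [   0.   140.3  256.6]
 [   0.   162.5  853.4]
 [ 117.9   59.6 2754.2]
 [ 117.9   97.2 1237.8]
 [ 117.9   59.6 1309.8]]
[ 117.9   59.6 1590.5] [[-1. -0. -0.]
 [ 0. -1.  0.]
 [-0.  0.  1.]]
[[ 275.00613889 -560.86485162  213.39723873]] [ 275.00613889 -560.86485162  213.39723873]
```

```bash
cat > c.py <<'E'
import numpy as np
from scipy.spatial.transform import Rotation as R
CX,CY,YAW=475.5,-118.5,.606
def w(p): c,s=np.cos(YAW),np.sin(YAW); return [CX+p[0]*c-p[1]*s,CY+p[0]*s+p[1]*c,p[2]]
def ori(tilt=0,flip=1):
    """tool z down; tilt>0 leans tip toward case -y (body toward +y)."""
    z=np.array([0,-np.sin(tilt),-np.cos(tilt)]);x=np.array([flip,0,0.]);y=np.cross(z,x)
    return (R.from_euler('z',YAW)*R.from_matrix(np.c_[x,y,z])).as_quat().tolist()
def Cf(th,r): return -82+r*np.cos(th)-4*np.sin(th),66+r*np.sin(th)+4*np.cos(th)
def Cl(th,r): return 100-r*np.cos(th)+10*np.sin(th),85+r*np.sin(th)+10*np.cos(th)
E
python3 - <<'E'
from bench import robot
from c import *
for f in(1,-1):
    for p,t in (((0,-160,230),0),((0,-100,165),0),((0,20,70),0),((0,170,330),.4),((0,150,230),.4),((0,-70,95),.4),((0,-70,95),0.)):
        q=robot.ik(w(p),ori(t,f)); print(f,p,t,None if q is None else np.round(q,2))
E
```

```text
1 (0, -160, 230) 0 [-0.51  0.47  1.34 -0.    1.33 -1.12]
1 (0, -100, 165) 0 [-0.47  0.47  1.55 -0.    1.13 -1.07]
1 (0, 20, 70) 0 [-0.34  0.5   1.87 -0.    0.77 -0.95]
1 (0, 170, 330) 0.4 [ 0.24 -0.04  1.83 -0.4   1.23 -0.26]
1 (0, 150, 230) 0.4 [ 0.18  0.09  2.01 -0.46  0.92 -0.17]
1 (0, -70, 95) 0.4 [-0.28  0.48  1.95 -0.58  0.47 -0.4 ]
1 (0, -70, 95) 0.0 [-0.44  0.53  1.68 -0.    0.93 -1.04]
-1 (0, -160, 230) 0 [-0.51  0.47  1.34 -0.    1.33  2.02]
-1 (0, -100, 165) 0 [-0.47  0.47  1.55 -0.    1.13  2.07]
-1 (0, 20, 70) 0 [-0.34  0.5   1.87 -0.    0.77  2.19]
-1 (0, 170, 330) 0.4 [ 0.24 -0.04  1.83 -0.4   1.23  2.88]
-1 (0, 150, 230) 0.4 [ 0.18  0.09  2.01 -0.46  0.92  2.98]
-1 (0, -70, 95) 0.4 [-0.28  0.48  1.95 -0.58  0.47  2.74]
-1 (0, -70, 95) 0.0 [-0.44  0.53  1.68 -0.    0.93  2.1 ]
```

Run:
```python
from bench import robot
from c import *
import cv2
robot.grip(0.0); print("t",robot.get_time(),robot.get_opening())
o=ori(0)
robot.goto(w((0,-160,230)),o); print("t",robot.get_time(),np.round(robot.get_wrist_force(),2))
y,z=Cf(1.36,115)
robot.move_linear(w((0,-140,z)),o,vel=150)
h=robot.move_linear(w((0,y-16+6,z)),None,vel=50,stop_force=1.5)
print("hit",h,"t",robot.get_time(),np.round(robot.get_tool_pos(),1),"expected",np.round(w((0,y-16,z)),1),np.round(robot.get_wrist_force(),2))
c=robot.camera("side");cv2.imwrite("pics/side1.png",cv2.resize(c["img"][60:240,250:450,::-1],None,fx=3,fy=3))
```

```text
t 1.4667 0.005119463090469302
t 3.0417 [ 0.22 -0.19  0.77]
hit False t 5.075 [ 516.5 -177.7  179.3] expected [ 519.8 -182.5  179.3] [-0.11 -0.2  -0.65]
```

View pics/side1.png

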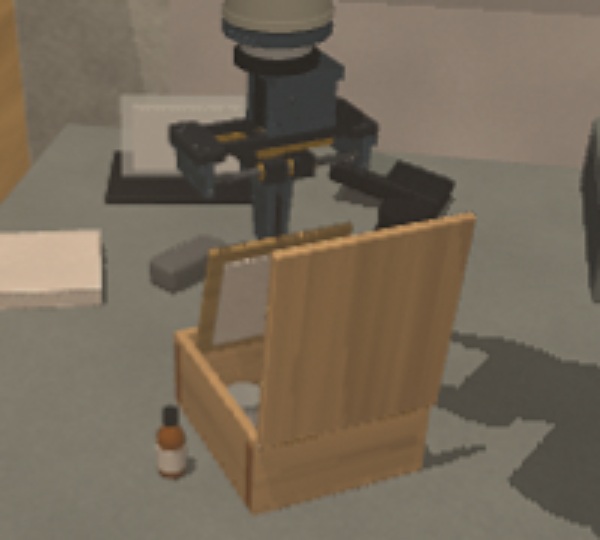

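Run:
```python
from bench import robot
from c import *
import cv2
for th in (1.2,1.0,.8,.6,.4,.25,.12):
    y,z=Cf(th,115)
    h=robot.move_linear(w((0,y-16,z)),None,vel=90,stop_force=12)
    print(th,h,np.round(robot.get_wrist_force(),2),round(robot.get_time(),2))
    if h: break
c=robot.camera("top");cv2.imwrite("pics/top1.png",cv2.resize(c["img"][120:300,250:450,::-1],None,fx=3,fy=3))
c=robot.camera("side");cv2.imwrite("pics/side2.png",cv2.resize(c["img"][60:240,250:450,::-1],None,fx=3,fy=3))
```

```text
1.2 False [-0.04  0.27 -0.73] 5.42
1.0 False [ 0.25 -0.74  0.75] 5.83
0.8 False [ 0.19 -0.01 -1.11] 6.23
0.6 False [ 0.23 -0.67  0.56] 6.64
0.4 False [ 0.25 -0.14  0.67] 7.05
0.25 False [-0.91  0.27 -0.15] 7.39
0.12 False [-0.84 -0.7   0.79] 7.71
```

View pics/side2.png

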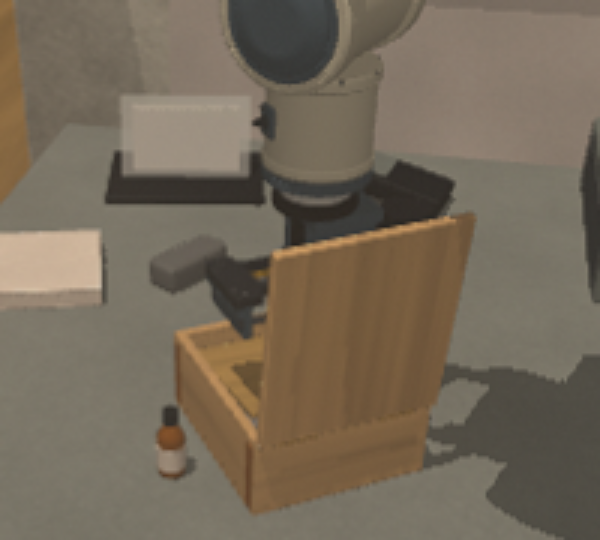

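View pics/top1.png

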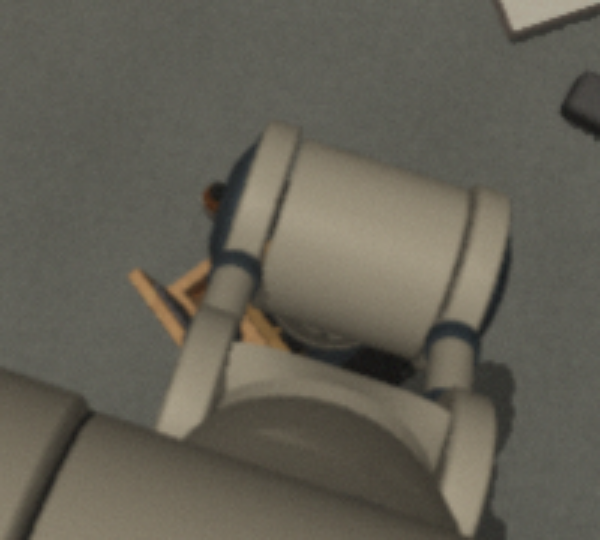

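Run:
```python
from bench import robot
from c import *
import cv2
y,z=Cf(0,115)
p=w((0,y-16,60))
h=robot.move_linear(p,None,vel=25,stop_force=5)
print(h,robot.get_tool_pos(),np.round(robot.get_wrist_force(),2),robot.get_time())
c=robot.camera("side");cv2.imwrite("pics/side3.png",cv2.resize(c["img"][60:240,250:450,::-1],None,fx=3,fy=3))
robot.sleep(.2);print(np.round(robot.get_wrist_force(),2))
```

```text
True [ 466.24720057 -104.998742     70.102503  ] [-1.45  0.63 11.02] 8.4167
[-0.75  0.2   9.71]
```

View pics/side3.png

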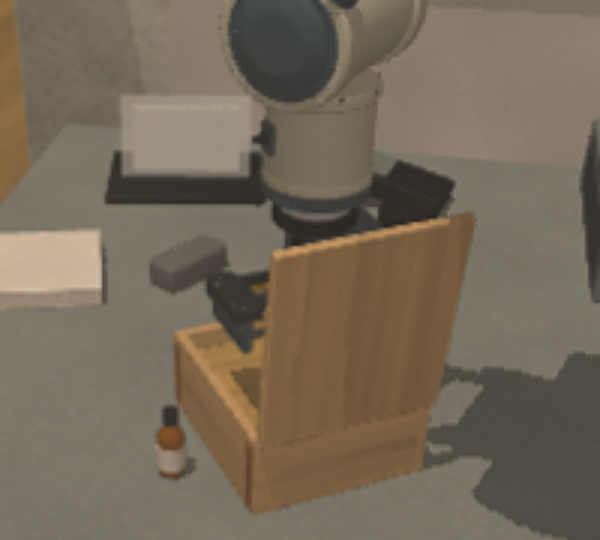

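Run:
```python
from bench import robot
from c import *
import cv2
T=.45
q=robot.ik(w((0,200,340)),ori(T));print(q)
robot.move_linear(w((0,15,340)),None,vel=150)
robot.goto(w((0,200,340)),ori(T))
print(robot.get_time(),np.round(robot.get_wrist_force(),2))
for n in("top","side"):
    c=robot.camera(n);np.savez(n+"4.npz",**c);cv2.imwrite(f"pics/{n}4.png",cv2.resize(c["img"][90:270,250:450,::-1],None,fx=3,fy=3))
```

```text
[ 0.37494075 -0.05622496  1.83548975 -0.45734018  1.28302868 -0.11678077]
11.725 [ 0.25  0.19 -0.48]
```

View pics/top4.png

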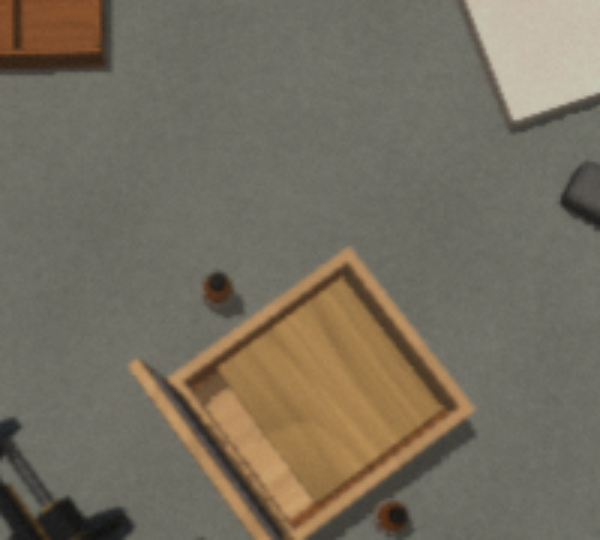

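View pics/side4.png

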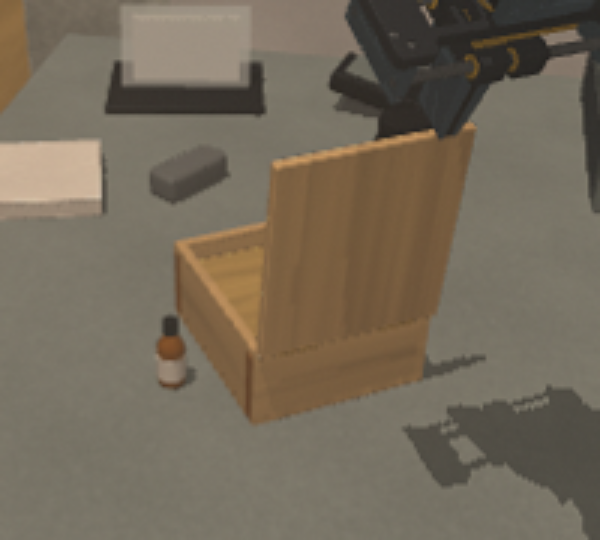

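Top view shows the flap covering the tins flat (crop px 215–455, 275–500), and both droppers haven't moved. I'll check its slope numerically before closing the lid.

```bash
python3 - <<'E'
from h import *
from c import *
W=cloud(np.load("top4.npz")).reshape(-1,3);W=W[~np.isnan(W[:,0])]
c,s=np.cos(YAW),np.sin(YAW);d=W[:,:2]-[CX,CY]
Q=np.c_[d[:,0]*c+d[:,1]*s,-d[:,0]*s+d[:,1]*c,W[:,2]]
m=(abs(Q[:,0])<60)&(Q[:,1]>-65)&(Q[:,1]<45)
print(m.sum(),np.linalg.lstsq(np.c_[Q[m,:2],np.ones(m.sum())],Q[m,2],rcond=None)[0])
E
python3 - <<'E'
from bench import robot
from c import *
r=160
def tcp(th,t,gap=0):
    y,z=Cl(th,r); u=np.array([-np.cos(t),np.sin(t)])
    a=np.array([y,z])-16*u+gap*np.array([np.sin(th),np.cos(th)]); return w((0,a[0],a[1]))
# dry reachability
for th in np.r_[1.65,np.arange(1.5,-.01,-.15)]:
    t=.45*min(1,th/.7); print(round(th,2),robot.ik(tcp(th,t),ori(t)) is not None,end=' ')
robot.move_linear(tcp(1.65,.45,60),None,vel=120)
h=robot.move_linear(tcp(1.65,.45,-4),None,vel=40,stop_force=3)
print(h,robot.get_time(),np.round(robot.get_tool_pos(),1),np.round(tcp(1.65,.45),1),np.round(robot.get_wrist_force(),2))
E
```

```text
1875 [ 1.44231573e-03 -3.28863009e-04  7.07083019e+01]
1.65 True 1.5 True 1.35 True 1.2 True 1.05 True 0.9 True 0.75 True 0.6 True 0.45 True 0.3 True 0.15 True 0.0 True True 14.2333 [397.3  -6.  236.5] [397.4  -5.9 236.7] [-0.88  1.87 -0.39]
```

Run:
```python
from bench import robot
from c import *
import cv2
r=160
def tcp(th,t,gap=0):
    y,z=Cl(th,r); u=np.array([-np.cos(t),np.sin(t)])
    a=np.array([y,z])-16*u; return w((0,a[0],a[1]))
for th in [1.52,1.38,1.24,1.1,.95,.8,.65,.5,.35,.22,.1]:
    t=.45*min(1,th/.7)
    h=robot.move_linear(tcp(th,t),ori(t),vel=70,stop_force=18)
    print(th,h,np.round(robot.get_wrist_force(),1),round(robot.get_time(),2))
    if h: break
c=robot.camera("side");cv2.imwrite("pics/side5.png",cv2.resize(c["img"][60:240,250:450,::-1],None,fx=3,fy=3))
```

```text
1.52 False [ 0.4  0.1 -0.4] 14.68
1.38 False [ 1.   0.1 -0.3] 15.15
1.24 False [-0.  -0.8 -0.6] 15.62
1.1 False [ 0.4  1.4 -0.2] 16.08
0.95 False [0.3 0.2 0.2] 16.57
0.8 False [-0.  -0.3  0.5] 17.07
0.65 False [-0.2 -0.1  0.9] 17.55
0.5 False [-1.4 -0.  -0.6] 18.02
0.35 False [ 0.2 -0.3  0.2] 18.5
0.22 False [-0.3  0.3 -0.2] 18.93
0.1 False [ 0.5 -0.4  0.7] 19.33
```

View pics/side5.png

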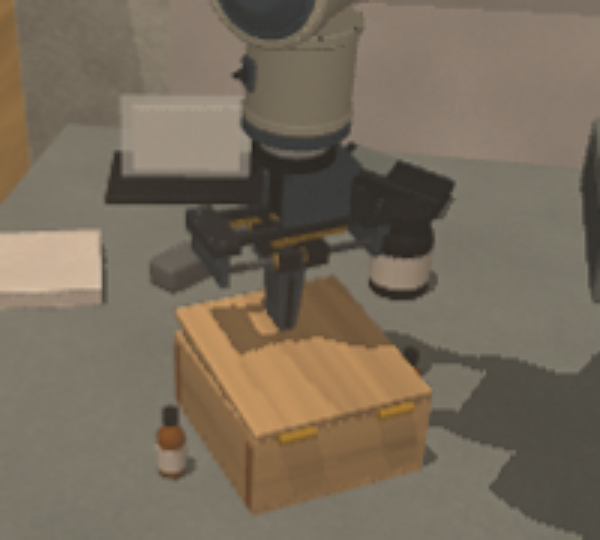

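The lid has followed and is nearly shut, with a small gap left at its free edge (px 178–190, 310–340). I'll press it down, back off, and check.

Run:
```python
from bench import robot
from c import *
from h import *
y,z=Cl(0,160)
h=robot.move_linear(w((0,y+16,85)),ori(0),vel=25,stop_force=8)
print(h,np.round(robot.get_tool_pos(),1),np.round(robot.get_wrist_force(),1),robot.get_time())
robot.sleep(.2)
robot.move_linear(w((0,y+16,280)),None,vel=120)
robot.goto(w((0,-260,300)),ori(0)); print(robot.get_time())
for n in("top","side"):
    c=robot.camera(n);np.savez(n+"6.npz",**c);cv2.imwrite(f"pics/{n}6.png",cv2.resize(c["img"][100:300,250:520,::-1],None,fx=2.9,fy=2.9))
    W=cloud(c).reshape(-1,3);W=W[~np.isnan(W[:,0])]
    cc,s=np.cos(YAW),np.sin(YAW);d=W[:,:2]-[CX,CY]
    Q=np.c_[d[:,0]*cc+d[:,1]*s,-d[:,0]*s+d[:,1]*cc,W[:,2]]
    m=(abs(Q[:,0])<75)&(abs(Q[:,1])<85)&(Q[:,2]<140)
    if m.sum()>50: print(n,m.sum(),np.linalg.lstsq(np.c_[Q[m,:2],np.ones(m.sum())],Q[m,2],rcond=None)[0])
```

```text
True [ 500.4 -154.3   95.4] [-1.7  1.3 10.6] 20.025
22.7917
top 244 [-5.37848242e-03 -1.42392934e-03  9.58984226e+01]
side 1680 [-2.39598600e-04 -1.22317319e-03  9.58905940e+01]
```

View pics/top6.png

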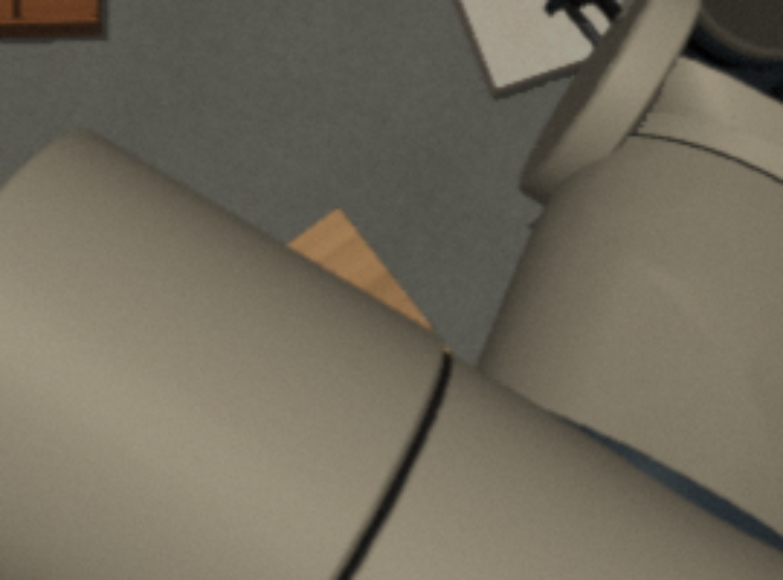

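View pics/side6.png

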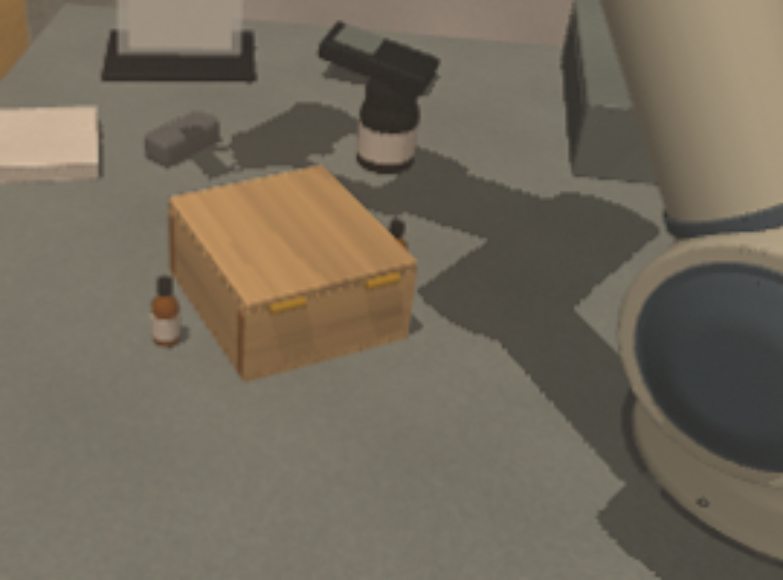

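The side view shows the lid flush on the rim (px 170–415, 165–305). Both droppers, the canister and the stapler are upright and in place, and the arm is clear of everything. The top plane fit gives 95.9 mm (nominal 95) with a slope of about 0.001. Handing in.

```bash
python3 -c "
from bench import robot
print(robot.get_wrist_force(),robot.get_time());print(robot.close_job())"
```

```text
[ 0.60782312 -0.36913474  0.10508658] 22.8917
the job is handed in; nothing more can be done
None
```

The display case is closed: I pushed the flap flat over the tins first, then swung the lid shut over it. Both were done with the shut fingertips on the outer faces of the boards. I handed the job in at 22.9 s with the arm clear of everything.

**Flap:** before the lid was closed, its outer face measured 70.7 mm above the counter (nominal 70) with no slope.

**Lid:** its top measured 95.9 mm (nominal 95) with a slope of about 0.001 rad, so it sits on its stop.

**Forces:** the most I read was about 11 N at the wrist, in the two final presses.

**Other things on the counter:** in the last side view the droppers, canister and stapler stood upright and looked unmoved. The mug and carton were not in that picture, but the arm never went near them. The tins were under the boards and could not be seen at the end.

**Disagreements:**
- The two cameras' first fits of the case differed by about 10 mm. I used the top camera's fit, and the contact points agreed with it.
- The first approach to the flap did not register a touch at the expected point, because the contact force stayed below the 1.5 N threshold. The flap still moved as planned.
- In the final top view the arm hid most of the lid, so the lid result rests mainly on the side camera.

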